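# Set out a stirring and sampling station

## Task

Set the bench up for stirring and sampling: stand the large beaker in the middle of the stirrer's round plate and lay the knobbed cover centrally on top of it so that its mouth is fully closed off, stand the reagent bottle behind the stirrer (the side away from its control knob), in line with the middle of the plate and about 3 cm clear of the stirrer's back, and stand the small beaker between the tube rack and the stirrer, level with the middle of the rack's long side and about 3 cm clear of that side. Keep everything upright and set it down gently, without letting anything drop or fall over. Leave the timer, the stack of dishes and the marker pen where they are.

Things in the scene. Friction and masses are not known exactly. Their poses are not given: they have to be found in the camera images.
- stirrer: Magnetic stirrer, fixed, place and yaw vary. White box 150 mm (its x) by 120 mm (its y), 40 mm high; on it a round white plate 114 mm across, flat top 52 mm above the bench. Origin: on the bench under the plate's centre. x points to its back (roughly away from the robot): back face at x = 65 mm, front face with black knob at -85 mm (knob to -97), sides at y = +-60 mm.
- rack: Tube rack, fixed, place and yaw vary: grey foam block 170 mm (its x) by 100 mm (its y), 45 mm high, with 12 mm glass tubes whose tops are 85 mm above the bench. Origin: centre of its underside, z up. Its long sides face +y and -y, at y = +-50 mm; it stands left or right of the stirrer, so either one may face it.
- large_beaker: Large empty glass beaker, loose, 60 mm across outside (55 mm inside), 80 mm high, straight walls, white printed marks. 80 g. Origin: centre of its underside, z up.
- small_beaker: Small empty glass beaker, loose, 42 mm across outside, 58 mm high, straight walls, white printed marks. 40 g. Origin: centre of its underside, z up.
- bottle: Brown glass reagent bottle with a blank paper label and black screw cap, loose: body 52 mm across with straight walls up to 60 mm, then a shoulder, cap 32 mm across from 75 to 95 mm (its top). 180 g. Origin: centre of its underside, z up.
- cover: White plastic beaker cover, loose, lying flat with its knob up: disc 72 mm across and 6 mm thick with a round upright knob in the middle, 16 mm across, from 6 to 30 mm above the underside. The underside is flat. 60 g. Origin: centre of its underside, z up.
- timer: Bystander: flat white timer with a display, loose, 66 x 66 x 16 mm. Origin: centre of its underside.
- dishes: Bystander: stack of three round clear culture dishes, loose, 60 mm across and 42 mm high. Origin: centre of its underside.
- pen: Bystander: marker pen lying along its x axis, loose, 136 mm long, 13 mm thick. Origin: under its middle.
Mind the look-alikes: they are no part of the job. Leave any red look-alike of the small_beaker alone. What is shaped like the cover but green is not meant.

How it is judged (in metres and radians):
At the end, for the whole second after the job is handed in: Large beaker upright on the plate, within 12 mm of centre; cover flat on its rim within 8 mm of centre; bottle behind the stirrer, small beaker beside the rack on the stirrer side, each upright, 15-45 mm clear and within 15 mm of the middle line; all released, at rest (horizontal distance between large_beaker and stirrer below 0.012 m and z of large_beaker in the frame of stirrer between 0.048 and 0.056 m and angle between each of large_beaker, cover, bottle, small_beaker's own z axis and vertical below 0.08 rad and horizontal distance between cover and large_beaker below 0.008 m and z of cover in the frame of large_beaker between 0.076 and 0.084 m and x of bottle in the frame of stirrer between 0.106 and 0.136 m and y of bottle in the frame of stirrer between -0.015 and 0.015 m and height (world z) of each of bottle, small_beaker below 0.006 m and x of small_beaker in the frame of rack between -0.015 and 0.015 m and ((y of stirrer in the frame of rack above 0 m and y of small_beaker in the frame of rack between 0.086 and 0.116 m) or (y of stirrer in the frame of rack below 0 m and y of small_beaker in the frame of rack between -0.116 and -0.086 m)) and linear speed of each of large_beaker, cover, bottle, small_beaker below 0.02 m/s); the robot touches nothing.
It fails at once if the timer, the dishes or the pen is moved by more than 20 mm (distance of any of timer, dishes, pen from where it was at the start of the episode above 0.02 m).
It fails at once if a beaker, the bottle or the cover is tipped by more than 40 degrees (angle between any of large_beaker, small_beaker, bottle, cover's own z axis and vertical above 0.7 rad).
It fails at once if a beaker, the bottle or the cover is dropped (moves faster than 0.6 m/s out of the fingers, a fall of about 2 cm) ((contact force between the fingers and large_beaker below 0.05 N and linear speed of large_beaker above 0.6 m/s) or (contact force between the fingers and small_beaker below 0.05 N and linear speed of small_beaker above 0.6 m/s) or (contact force between the fingers and bottle below 0.05 N and linear speed of bottle above 0.6 m/s) or (contact force between the fingers and cover below 0.05 N and linear speed of cover above 0.6 m/s)).
It also fails if it takes over 120 s, if anything falls off the work surface, if the arm or the gripper's body presses on something with over 40 N, if the wrist force passes 120 N, or if a joint passes its speed limit or range.

## Robot

A 6-joint arm with a two-finger parallel gripper is mounted at the origin on the work surface. World frame = base frame: x ahead of the robot, y to its left, z up, the work surface at z = 0. Lengths are in mm, angles in rad, forces in N, time in s.
With the tool pointing down it reaches from about 400 to 925 mm from the base axis. Payload 3.4 kg.
Tool frame: the origin (TCP) lies on the centre line of the jaws, within the pads' length; the fingertips stand 19 mm ahead of it and the grasp point (between the pads) is the TCP (r.tip_reach is the distance from the TCP to the fingertips, in mm); x points along the fingers, y is the direction in which the jaws open and shut, and the axes are right-handed (so a half turn about x gives the same grasp; the last joint's range is limited). The gripper opens to 85 mm and grips with 20 to 120 N. Pads are 22 mm wide; open, the fingers measure 114 mm over their backs; the gripper's body (76 mm by 85 mm) begins 54 mm behind the grasp point. The pads swing forward as they close: fully open they stand 13 mm farther back than shut.
Start: joints at [1.079, 0.307, 1.506, -0, 1.328, -0.073], TCP at [233.855, 525.303, 250.305] pointing down, gripper open.
Joint ranges: [-3.12, 3.12], [-1.05, 2.28], [0.14, 2.33], [-1.42, 4.57], [0.1, 2.73], [-2.68, 2.68]. Speed limits (rad/s): [2.57, 2.57, 3.14, 3.14, 3.14, 3.14].

## Interface

Orientations are given as a 3x3 rotation matrix whose columns are the frame's x, y, z axes.
In Python, from rig import r gives the robot as it stands. The module is installed in compiled form; this text tells all that it offers.
- The arm moves only by the tool move_arm, never from a script. Its argument "plan" is a list that holds one entry, the list of rows, each a list of 7 numbers: the shift along the world's x, y, z in mm, then the turn, a rotation vector about the world's x, y, z in degrees, then the closure in counts, from 0 (fully open) to 255 (shut). In form: [[[x, y, z, wx, wy, wz, gripper], ...]]. A call has 1 to 10 rows; each row is the pose to reach, as a shift and turn from the pose commanded when the call began; what a row does not reach only later rows make up. A row lasts 1/12 s, in which the tool goes at most 41.7 mm and 7.16 degrees, less where a joint would pass 70% of its speed; a pose out of reach is approached as far as the arm can. A call with a gripper value outside its range is refused whole. The fingers move at their own pace and stop on an object; "grip_force" is the grip in N (left out, the last holds). Time passes only in rows, so rows that repeat a pose let the fingers close. It gives the time, the measured TCP pose, the force and the opening at its end, in the units of the state.
- r.get_obs(): the state, without advancing time (a new reading comes with each control period).
- r.camera(name): name is "scene" or "top"; returns the picture (420x560x3 uint8, blue, green, red); there is no depth.
- r.get_calibration(name): a dict with "fx", "fy", "cx", "cy" (pixels), "R" (3x3) and "t" (3): a world point X has camera coordinates R X + t. Camera axes: x right, y down, z forward; pixel columns grow to the right and rows downward; lengths in mm; the calibration is good to about 2 mm. A picture is of the moment at which its call begins. get_calibration takes no time and is no camera call.
- r.job_done(): hands the job in, once; it reports no verdict.
The state is a dict: "clock": time; "joint_positions": joint angles; "dq": joint speeds; "joint_efforts": joint torques, N m; "tool_pos": TCP position; "orientation": TCP orientation; "contact_force": force on the tool from outside, world axes, zero at the start; "wrist_torque": the same for the moment, N m; "finger_gap": finger opening in mm.
Only numpy, scipy, OpenCV 4.12 (cv2) and the standard library are available. Lean on these libraries where they do the work, as an engineer would, in place of code of your own. Each camera call takes 0.05 s, during which the arm holds its last target. There are 200 camera calls.

## Working session

There is one attempt and no reset: what is moved stays moved. The work goes in short steps, Python scripts to look and compute and a tool call to move; the robot and the scene stay as the last step left them, time stands still between calls to the robot, and variables do not carry over. Pictures are saved under pics/ and viewed, about 12 in all and at most 16, crops included, and the job is handed in when it is done.

Besides the shell and the picture viewer there is one more tool, called after "Emit:" as a command line: name --argument value ..., lists and objects as JSON in quotes. move_arm: Moves the arm, as the interface text tells. Its arguments: {"type":"object","properties":{"plan":{"type":"array"},"grip_force":{"type":"number"}},"required":["plan"]}

```bash
mkdir -p pics
python3 - <<'E'
from rig import r
import cv2,numpy as np
for n in("scene","top"):
    cv2.imwrite(f"pics/{n}0.png",r.camera(n)); c=r.get_calibration(n); print(n,{k:np.round(v,3).tolist() for k,v in c.items()})
o=r.get_obs(); print(o['clock'],o['tool_pos'],o['orientation'],o['finger_gap'])
E
```

```text
scene {'fx': 417.378, 'fy': 417.378, 'cx': 280.229, 'cy': 216.384, 'R': [[-0.01, 1.0, -0.017], [0.67, -0.006, -0.742], [-0.742, -0.019, -0.67]], 't': [27.049, -357.678, 1432.712]}
top {'fx': 500.365, 'fy': 500.365, 'cx': 289.324, 'cy': 217.002, 'R': [[0.011, -1.0, 0.015], [-0.991, -0.012, -0.131], [0.131, -0.013, -0.991]], 't': [-19.502, 573.848, 1192.292]}
0.1 [233.56417508 524.78346236 249.48626495] [[-8.48273386e-04  4.06613766e-01  9.13599762e-01]
 [-1.59540490e-03  9.13598378e-01 -4.06614631e-01]
 [-9.99998368e-01 -1.80248191e-03 -1.26267592e-04]] 85.2127586900462
```

View pics/scene0.png

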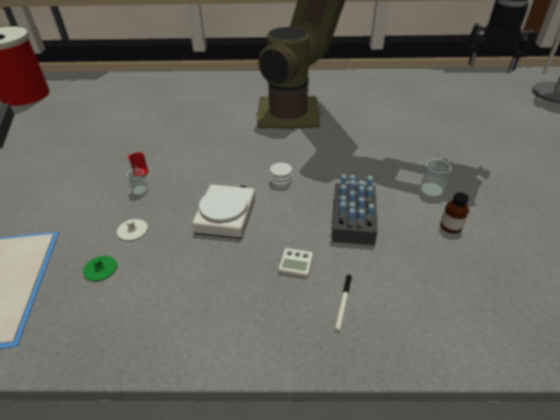

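View pics/top0.png

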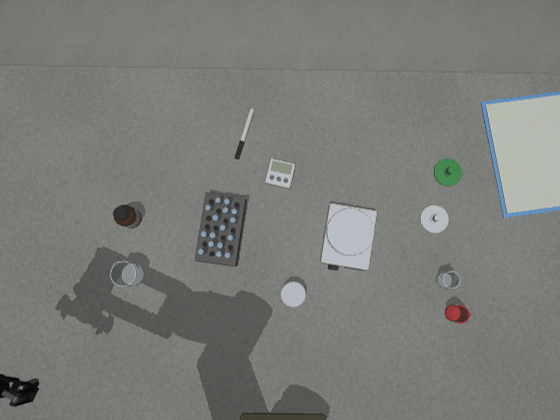

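Scene picture: stirrer (225,210), rack (355,212), large beaker (435,178), bottle (455,215), clear small beaker (138,183) beside the red one (139,163), white cover (132,229), green one (100,268). Top picture: stirrer (350,235) with its knob at (333,267), rack (221,228), bottle (125,215), large beaker (127,273), white cover (434,219), green (447,172), clear small beaker (449,280), red (457,313). The clear small beaker and the white cover fit the description. I'll confirm both in an enlarged crop.

```bash
cat > h.py <<'E'
import numpy as np, cv2
from rig import r
C={n:r.get_calibration(n) for n in("scene","top")}
def ray(n,uv):
    c=C[n];R=np.array(c['R']);t=np.array(c['t'])
    d=R.T@np.array([(uv[0]-c['cx'])/c['fx'],(uv[1]-c['cy'])/c['fy'],1]);return -R.T@t,d
def plane(n,uv,z):
    o,d=ray(n,uv);return (o+d*(z-o[2])/d[2])[:2]
def proj(n,X):
    c=C[n];p=np.array(c['R'])@np.array(X)+np.array(c['t']);return c['fx']*p[0]/p[2]+c['cx'],c['fy']*p[1]/p[2]+c['cy']
def big(im,x0,y0,x1,y1,s):
    return cv2.resize(im[y0:y1,x0:x1],None,fx=s,fy=s,interpolation=cv2.INTER_CUBIC)
def comps(mask,roi,amin=20):
    m=np.zeros_like(mask,np.uint8);x0,y0,x1,y1=roi;m[y0:y1,x0:x1]=mask[y0:y1,x0:x1]*255
    cs,_=cv2.findContours(m,cv2.RETR_EXTERNAL,cv2.CHAIN_APPROX_NONE)
    return sorted([c for c in cs if cv2.contourArea(c)>amin],key=cv2.contourArea,reverse=True)
E
python3 - <<'E'
from h import *
t=cv2.imread("pics/top0.png")
g=t.min(2); 
a=big(t,400,150,490,330,4); b=big(t,90,190,170,300,4)
b=np.pad(b,((0,a.shape[0]-b.shape[0]),(0,0),(0,0)));cv2.imwrite("pics/crop.png",cv2.resize(np.hstack([a,b]),None,fx=.83,fy=.83))
# rects at height
def rect(mask,roi,z):
    c=comps(mask,roi)[0]; (p,s,ang)=cv2.minAreaRect(c); B=cv2.boxPoints((p,s,ang))
    W=np.array([plane("top",q,z) for q in B]); print(np.round(B).tolist(),"ctr",W.mean(0).round(1),"edges",[(np.linalg.norm(e).round(1),np.degrees(np.arctan2(e[1],e[0])).round(1)) for e in (W[1]-W[0],W[2]-W[1])])
rect(g>130,(315,195,385,275),40)
rect(t.max(2)<75,(190,185,255,272),45)
for nm,m,roi,z in(("cover",g>130,(415,200,455,240),6),("plate?",g>130,(415,200,455,240),0)):
    c=comps(m,roi)[0];e=cv2.fitEllipse(c);print(nm,e,plane("top",e[0],z))
for nm,roi,z in(("dishes",(275,275,310,310),42),("timer",(262,155,298,190),16)):
    c=comps(g>130,roi)[0];e=cv2.minAreaRect(c);print(nm,e,plane("top",e[0],z))
E
```

```text
[[320.0, 262.0], [330.0, 203.0], [378.0, 210.0], [368.0, 270.0]] ctr [ 528.4 -159. ] edges [(np.float64(148.6), np.float64(-9.1)), (np.float64(119.1), np.float64(-98.6))]
[[235.0, 265.0], [245.0, 199.0], [247.0, 199.0], [237.0, 265.0]] ctr [535.4 104.6] edges [(np.float64(163.1), np.float64(-7.1)), (np.float64(5.1), np.float64(-97.9))]
cover ((434.3622131347656, 218.716796875), (27.162046432495117, 28.228788375854492), 144.99513244628906) [ 578.4558221  -380.70246225]
plate? ((434.3622131347656, 218.716796875), (27.162046432495117, 28.228788375854492), 144.99513244628906) [ 579.25050561 -382.54380749]
dishes ((292.9000549316406, 294.300048828125), (25.491172790527344, 24.59674835205078), 63.43495178222656) [386.36191149 -23.40607296]
timer ((279.7941589355469, 172.82354736328125), (25.223705291748047, 25.46623992919922), 14.03624439239502) [689.43106008  12.12416371]
```

View pics/crop.png

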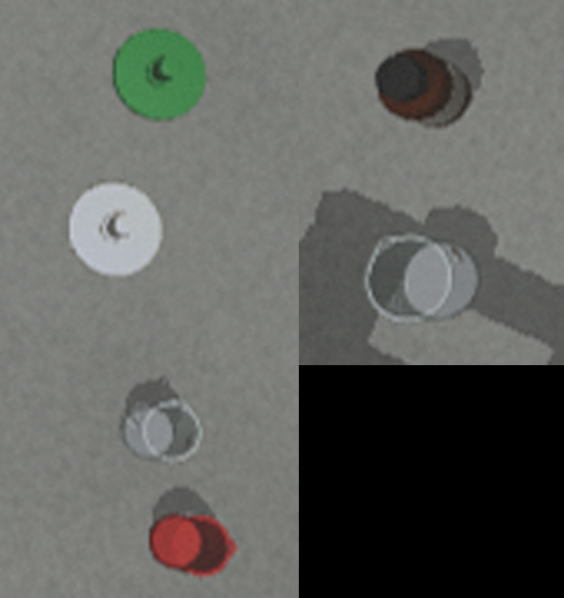

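The crop shows a white cover at (115,228) and a green one above it. The clear small beaker's rim is at (172,431), next to the red one. The large beaker's rim is at (408,277) and the bottle cap at (400,77). So the targets are the white cover and the clear beaker. Next I convert these to world points with checks, and get a better rack outline.

Run:
```python
from h import *
t=cv2.imread("pics/top0.png");s=cv2.imread("pics/scene0.png")
f=lambda x,y,l:((400+x/3.32) if l else 90+(x-299)/3.32, (150 if l else 190)+y/3.32)
for n,p,z in(("LB rim",f(408.5,277,0),80),("LB base",f(435,280,0),0),("cap",f(400,77,0),95),("SB rim",f(172,431,1),58),("SB base",f(151,430,1),0),("red rim",f(203,545,1),58),("cover",(434.4,218.7),5),("plate",(350.2,231.5),52)):
    P=plane("top",p,z); print(n,np.round(p,1),P.round(1),"scene px",np.round(proj("scene",[*P,z]),1))
a=big(t,185,180,385,280,3.9);b=big(s,180,160,400,265,3.6)
w=max(a.shape[1],b.shape[1]);pad=lambda i:np.pad(i,((0,0),(0,w-i.shape[1]),(0,0)))
o=np.vstack([pad(a),pad(b)]);print(o.shape,a.shape);cv2.imwrite("pics/fix.png",o[:600])
```

```text
LB rim [123.  273.4] [431.2 373.4] scene px [436.8 164.7]
LB base [131.  274.3] [430.4 378.7] scene px [431.7 189.5]
cap [120.4 213.2] [570.5 382.2] scene px [458.9 195.1]
SB rim [451.8 279.8] [ 424.8 -402.6] scene px [134.  172.8]
SB base [445.5 279.5] [ 426.  -406.3] scene px [137.9 190.5]
red rim [461.1 314.2] [ 344.3 -422.2] scene px [134.8 155.4]
cover [434.4 218.7] [ 578.6 -381.1] scene px [131.1 228.3]
plate [350.2 231.5] [ 538.5 -160.7] scene px [221.9 202.1]
(768, 792, 3) (390, 780, 3)
```

View pics/fix.png

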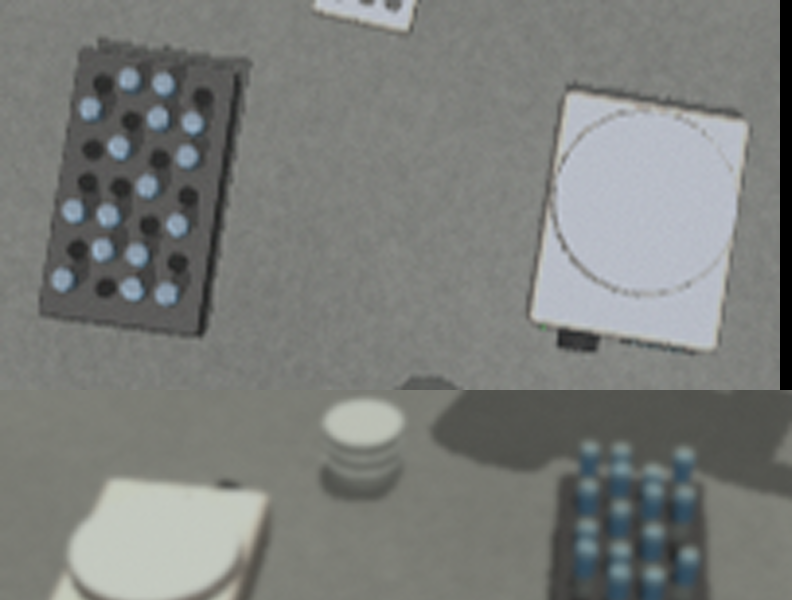

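Fixtures crop: rack top corners at about (82,48), (237,68), (200,333), (41,316). The plate circle is centred at about (645,202). The knob at (578,340) is on the robot side.

Run:
```python
from h import *
f=lambda x,y:(185+x/3.9,180+y/3.9)
W=np.array([plane("top",f(*p),45) for p in((82,48),(237,68),(200,333),(41,316))]);print(W.round(1),W.mean(0).round(1))
for i in range(4):
    e=W[(i+1)%4]-W[i];print(np.linalg.norm(e).round(1),np.degrees(np.arctan2(e[1],e[0])).round(1))
S=np.array([plane("top",f(*p),40) for p in((568,92),(747,122),(717,350),(532,320))]);print("stir",S.round(1),S.mean(0).round(1))
for i in range(4):
    e=S[(i+1)%4]-S[i];print(np.linalg.norm(e).round(1),np.degrees(np.arctan2(e[1],e[0])).round(1))
P=plane("top",f(645,202),52);print("plate",P)
s=cv2.imread("pics/scene0.png");a=big(s,415,150,475,240,5);b=big(s,120,145,160,235,5);c=big(s,190,180,260,240,4)
c=np.pad(c,((0,450-240),(0,0),(0,0)));cv2.imwrite("pics/sc.png",np.hstack([a,b,c]))
```

```text
[[631.7 192.3]
 [620.2  94.6]
 [453.9 113.8]
 [463.3 212.1]] [542.3 153.2]
98.4 -96.7
167.4 173.4
98.8 84.6
169.6 -6.7
stir [[ 608.4 -114.4]
 [ 590.7 -227.7]
 [ 447.1 -207.2]
 [ 464.4  -91.9]] [ 527.6 -160.3]
114.6 -98.9
145.0 171.9
116.5 81.5
145.7 -8.9
plate [ 537.83181852 -161.170816  ]
```

View pics/sc.png

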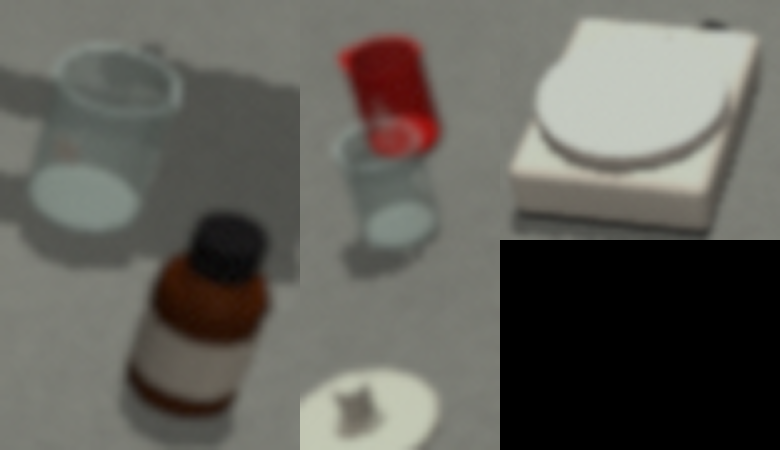

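Emit:
move_arm --plan '[[[198,-148,-60,0,0,0,0],[198,-148,-60,0,0,0,0],[198,-148,-60,0,0,0,0],[198,-148,-60,0,0,0,0],[198,-148,-60,0,0,0,0],[198,-148,-60,0,0,0,0],[198,-148,-60,0,0,0,0],[198,-148,-90,0,0,0,0],[198,-148,-110,0,0,0,0],[198,-148,-110,0,0,0,0]]]' --grip_force 25

```text
clock: 0.93
tool_pos: [429.3, 374.9, 136.1]
orientation: [[-0.007, 0.408, 0.913], [-0.005, 0.913, -0.408], [-1.0, -0.008, -0.005]]
contact_force: [-1.1, -0.6, -0.5]
finger_gap: 85.7
```

Run:
```python
from h import *
o=r.get_obs();print(o['clock'],o['tool_pos'],o['contact_force'],o['dq'].max() if hasattr(o['dq'],'max') else o['dq'], r.tip_reach)
t=r.camera("top");s=r.camera("scene");a=big(t,90,230,170,310,5);b=big(s,390,110,470,210,5);a=np.pad(a,((0,100),(0,0),(0,0)));cv2.imwrite("pics/lb1.png",np.hstack([a,b]))
```

```text
0.9333 [429.28725332 374.90000113 136.09230303] [-1.08863648 -0.55900281 -0.49973615] 0.067686066663409 19.0
```

View pics/lb1.png

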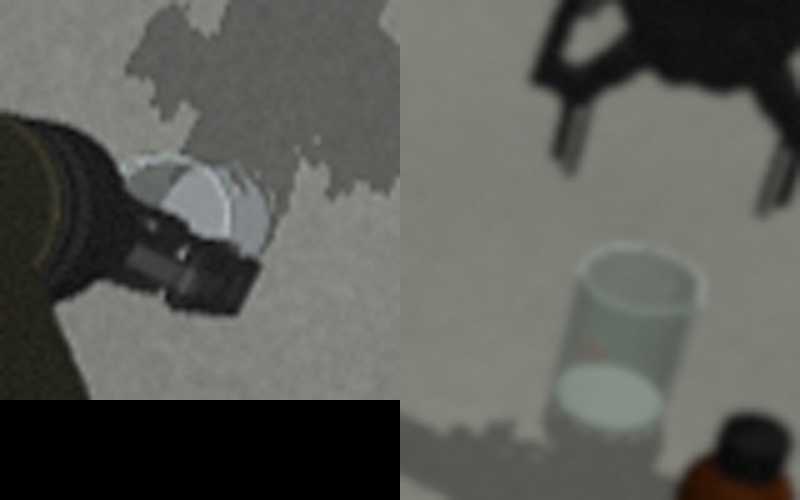

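The top picture shows the near finger beside the beaker. In the scene picture the fingertips at (567,170) and (768,212) straddle the beaker rim, centred at (643,281). The midpoint's bias matches the scene camera's ~2 px offset, so the top-camera estimates hold. I descend and grip.

Emit:
move_arm --plan '[[[2,0,-30,0,0,0,0],[2,0,-55,0,0,0,0],[2,0,-75,0,0,0,0],[2,0,-84,0,0,0,0],[2,0,-84,0,0,0,0],[2,0,-84,0,0,0,0]]]'

```text
clock: 1.53
tool_pos: [434.3, 378.1, 57.3]
orientation: [[0.001, 0.406, 0.914], [0.001, 0.914, -0.406], [-1.0, 0.001, 0.001]]
contact_force: [0.8, 0.6, 0.7]
finger_gap: 85.4
```

Emit:
move_arm --plan '[[[0,0,0,0,0,0,80],[0,0,0,0,0,0,120],[0,0,0,0,0,0,160],[0,0,0,0,0,0,200],[0,0,0,0,0,0,255],[0,0,0,0,0,0,255],[0,0,0,0,0,0,255],[0,0,0,0,0,0,255]]]'

```text
clock: 2.2
tool_pos: [434.7, 378.0, 58.2]
orientation: [[0.002, 0.407, 0.914], [0.002, 0.914, -0.407], [-1.0, 0.003, 0.001]]
contact_force: [-0.7, 0.1, 6.0]
finger_gap: 60.1
```

Emit:
move_arm --plan '[[[0,0,15,0,0,0,255],[0,0,40,0,0,0,255],[0,0,75,0,0,0,255],[0,0,110,0,0,0,255],[3,-15,130,0,0,0,255],[8,-40,130,0,0,0,255],[14,-70,130,0,0,0,255],[21,-105,130,0,0,0,255],[28,-140,130,0,0,0,255],[36,-180,130,0,0,0,255]]]'

```text
clock: 3.03
tool_pos: [469.9, 196.5, 187.2]
orientation: [[0.002, 0.405, 0.914], [0.001, 0.914, -0.405], [-1.0, 0.002, 0.001]]
contact_force: [0.7, 0.5, -1.4]
finger_gap: 59.7
```

Emit:
move_arm --plan '[[[8,-40,0,0,0,0,255],[16,-80,0,0,0,0,255],[24,-120,0,0,0,0,255],[32,-160,0,0,0,0,255],[40,-200,0,0,0,0,255],[47,-240,0,0,0,0,255],[54,-280,0,0,0,0,255],[60,-315,0,0,0,0,255],[65,-340,0,0,0,0,255],[67,-355,0,0,0,0,255]]]'

```text
clock: 3.87
tool_pos: [537.7, -161.2, 187.0]
orientation: [[0.002, 0.409, 0.912], [-0.002, 0.912, -0.409], [-1.0, -0.001, 0.003]]
contact_force: [-0.7, 0.9, -0.6]
finger_gap: 59.9
```

Emit:
move_arm --plan '[[[0,-4,-30,0,0,0,255],[0,-4,-50,0,0,0,255],[0,-4,-50,0,0,0,255],[0,-4,-50,0,0,0,255]]]'

```text
clock: 4.2
tool_pos: [535.6, -160.8, 135.6]
orientation: [[-0.003, 0.406, 0.914], [0.002, 0.914, -0.406], [-1.0, 0.0, -0.003]]
contact_force: [-0.4, 0.5, -0.1]
finger_gap: 59.6
```

Emit:
move_arm --plan '[[[2,0,-10,0,0,0,255],[2,0,-18,0,0,0,255],[2,0,-22,0,0,0,255],[2,0,-24,0,0,0,255],[2,0,-25,0,0,0,255],[2,0,-25,0,0,0,255],[2,0,-25,0,0,0,255]]]'

```text
clock: 4.78
tool_pos: [539.1, -161.7, 111.5]
orientation: [[0.0, 0.407, 0.914], [-0.0, 0.914, -0.407], [-1.0, 0.0, 0.0]]
contact_force: [-0.7, 0.1, -0.5]
finger_gap: 59.3
```

Run:
```python
from h import *
o=r.get_obs();print(o['clock'],o['tool_pos'],o['contact_force'])
t=r.camera("top");s=r.camera("scene");a=big(t,300,180,400,290,4);b=big(s,175,130,275,240,4);cv2.imwrite("pics/lb2.png",np.hstack([a,b]))
```

```text
4.7833 [ 539.05423764 -161.69274903  111.54350038] [-0.69060307  0.11860491 -0.4761627 ]
```

View pics/lb2.png

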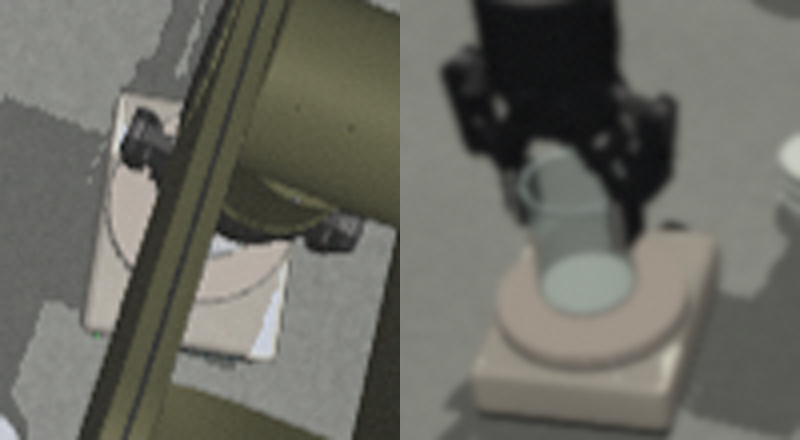

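The scene crop shows the beaker base at (587,284) and the plate centred near (592,286), so it is centred within about 3 mm. I lower the last 1–2 mm and release.

Emit:
move_arm --plan '[[[0,0,-1,0,0,0,255],[0,0,-2,0,0,0,255],[0,0,-2,0,0,0,255],[0,0,-2,0,0,0,200],[0,0,-2,0,0,0,130],[0,0,-2,0,0,0,60],[0,0,-2,0,0,0,0],[0,0,-2,0,0,0,0],[0,0,-2,0,0,0,0],[0,0,-2,0,0,0,0]]]'

```text
clock: 5.72
tool_pos: [538.8, -161.7, 109.1]
orientation: [[-0.0, 0.407, 0.914], [0.0, 0.914, -0.407], [-1.0, 0.0, -0.0]]
contact_force: [-0.1, 0.3, 0.1]
finger_gap: 85.4
```

Emit:
move_arm --plan '[[[0,0,0,0,0,0,0],[0,0,10,0,0,0,0],[0,0,30,0,0,0,0],[0,0,60,0,0,0,0],[0,0,95,0,0,0,0],[0,0,130,0,0,0,0]]]'

```text
clock: 6.22
tool_pos: [538.2, -161.4, 240.9]
orientation: [[-0.001, 0.407, 0.914], [0.001, 0.914, -0.407], [-1.0, -0.0, -0.001]]
contact_force: [1.9, -0.9, -1.0]
finger_gap: 85.3
```

Emit:
move_arm --plan '[[[8,-40,0,0,0,0,120],[15,-80,0,0,0,0,120],[22,-120,0,0,0,0,120],[30,-160,0,0,0,0,120],[38,-195,-20,0,0,0,120],[40,-220,-60,0,0,0,120],[40,-220,-100,0,0,0,120],[40,-220,-140,0,0,0,120],[40,-220,-150,0,0,0,120],[40,-220,-150,0,0,0,120]]]'

```text
clock: 7.05
tool_pos: [576.0, -379.7, 85.1]
orientation: [[-0.008, 0.407, 0.913], [0.006, 0.913, -0.407], [-1.0, 0.002, -0.009]]
contact_force: [-0.7, 0.1, 0.0]
finger_gap: 45.1
```

Run:
```python
from h import *
o=r.get_obs();print(o['clock'],o['tool_pos'],o['finger_gap'])
t=r.camera("top");s=r.camera("scene");cv2.imwrite("pics/t3.png",t);a=big(t,310,170,460,270,4)[:400,:600];b=big(s,85,150,235,250,2);b=np.pad(b,((0,0),(0,300),(0,0)))
cv2.imwrite("pics/cv1.png",np.vstack([a,b]))
print(proj("scene",[578.5,-381,30]),proj("scene",[*o['tool_pos'][:2],o['tool_pos'][2]-19]))
```

```text
7.05 [ 575.99272262 -379.73243126   85.10895453] 45.142406654429166
(np.float64(128.4827688722364), np.float64(220.67130797984078)) (np.float64(125.27017548875355), np.float64(208.4934073632713))
```

View pics/cv1.png

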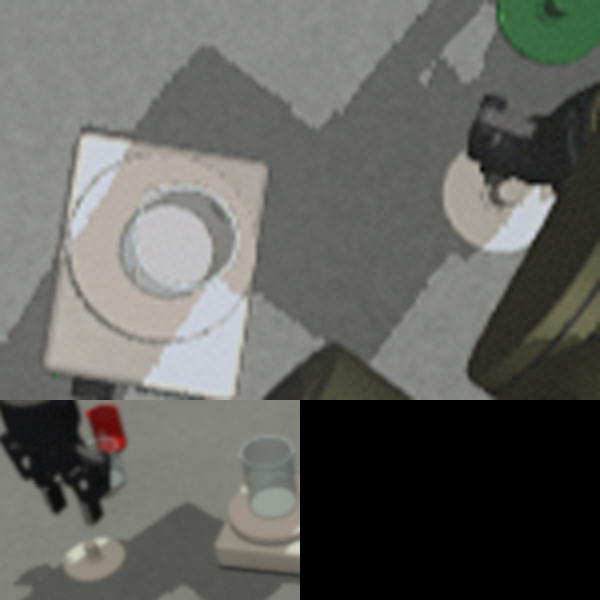

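The top crop shows the beaker on the plate with its rim centred near (184,241), and the fingers over the white cover. The scene crop shows fingertips at (57,508) and (93,518), and the knob at (93,545). The knob may sit a few mm toward +y of the tool, so I settle and measure once more, closer.

Emit:
move_arm --plan '[[[0,0,-28,0,0,0,120],[0,0,-28,0,0,0,120],[0,0,-28,0,0,0,120]]]'

```text
clock: 7.4
tool_pos: [579.5, -381.6, 63.4]
orientation: [[0.001, 0.406, 0.914], [-0.001, 0.914, -0.406], [-1.0, -0.0, 0.001]]
contact_force: [-0.1, -0.4, 0.8]
finger_gap: 45.2
```

Run:
```python
from h import *
o=r.get_obs();print(o['clock'],o['tool_pos'],o['finger_gap'],o['orientation'][:,0])
s=r.camera("scene");a=big(s,90,180,170,250,8)
for X in ([578.5,-381,30],[*o['tool_pos'][:2],o['tool_pos'][2]-19]):
    p=proj("scene",X);print(np.round([(p[0]-90)*8,(p[1]-180)*8],0))
cv2.imwrite("pics/cv2.png",a)
for n,p,z in(("rim",(310+184/4,170+241/4),132),("base",(310+172/4,170+248/4),54)): print(n,plane("top",p,z))
```

```text
7.4 [ 579.49583289 -381.55047912   63.37606037] 45.16777000165093 [ 1.09541832e-03 -8.30177868e-04 -9.99999055e-01]
[308. 325.]
[292. 292.]
rim [ 533.19825736 -163.01682126]
base [ 537.20154291 -167.23879025]
```

View pics/cv2.png

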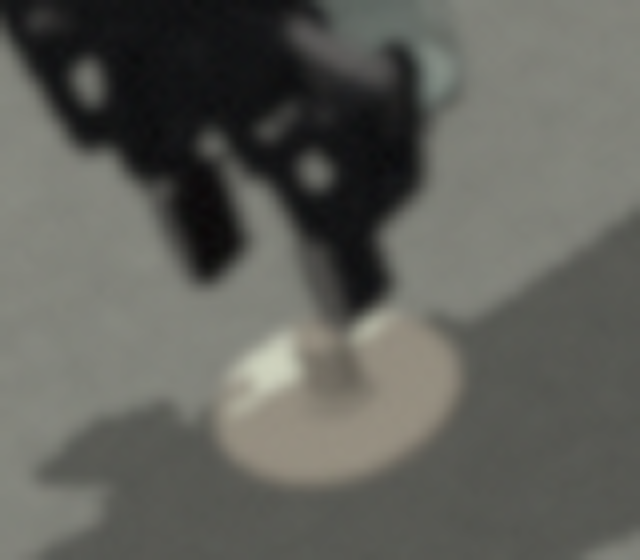

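The crop shows tips centred near (277,283), knob at about (330,340) and disc centre at (341,398). The scene view puts the knob up to about 10 mm toward +y of the jaw centre, while the top view says 0. Both are within the ±14 mm jaw clearance. I shift by half the difference, descend and close gently, since the cover slides to centre.

Emit:
move_arm --plan '[[[2,5,0,0,0,0,120],[2,5,-12,0,0,0,120],[2,5,-22,0,0,0,120],[2,5,-28,0,0,0,120],[2,5,-30,0,0,0,120],[2,5,-30,0,0,0,120],[2,5,-30,0,0,0,120]]]'

```text
clock: 8.03
tool_pos: [580.6, -376.7, 30.7]
orientation: [[-0.001, 0.407, 0.914], [0.001, 0.914, -0.407], [-1.0, 0.0, -0.001]]
contact_force: [0.6, 0.3, 0.8]
finger_gap: 45.1
```

Emit:
move_arm --plan '[[[0,0,0,0,0,0,140],[0,0,0,0,0,0,160],[0,0,0,0,0,0,180],[0,0,0,0,0,0,200],[0,0,0,0,0,0,220],[0,0,0,0,0,0,240],[0,0,0,0,0,0,255],[0,0,0,0,0,0,255],[0,0,0,0,0,0,255]]]'

```text
clock: 8.78
tool_pos: [581.0, -377.0, 31.7]
orientation: [[0.001, 0.407, 0.914], [-0.001, 0.914, -0.407], [-1.0, -0.0, 0.001]]
contact_force: [-0.8, -0.7, 2.6]
finger_gap: 14.9
```

Emit:
move_arm --plan '[[[0,0,10,0,0,0,255],[0,0,35,0,0,0,255],[0,0,70,0,0,0,255],[0,0,110,0,0,0,255],[0,0,150,0,0,0,255],[0,0,170,0,0,0,255],[0,0,180,0,0,0,255],[0,0,180,0,0,0,255]]]'

```text
clock: 9.45
tool_pos: [582.0, -377.3, 214.7]
orientation: [[0.005, 0.407, 0.914], [-0.003, 0.914, -0.407], [-1.0, -0.001, 0.006]]
contact_force: [0.4, -0.2, -1.1]
finger_gap: 14.9
```

Emit:
move_arm --plan '[[[-7,35,0,0,0,0,255],[-14,70,0,0,0,0,255],[-21,105,0,0,0,0,255],[-28,140,0,0,0,0,255],[-35,175,0,0,0,0,255],[-42,205,-5,0,0,0,255],[-43,214,-20,0,0,0,255],[-43,214,-30,0,0,0,255],[-43,214,-30,0,0,0,255],[-43,214,-30,0,0,0,255]]]'

```text
clock: 10.28
tool_pos: [537.0, -163.1, 179.3]
orientation: [[-0.004, 0.407, 0.914], [0.001, 0.914, -0.407], [-1.0, -0.001, -0.004]]
contact_force: [-0.5, 0.2, -0.0]
finger_gap: 15.0
```

Run:
```python
from h import *
o=r.get_obs();p=o['tool_pos'];print(o['clock'],p,o['finger_gap'],o['orientation'][:,0])
s=r.camera("scene");a=big(s,180,110,270,220,7)[:600]
f=lambda X:np.round([(proj("scene",X)[0]-180)*7*.78,(proj("scene",X)[1]-110)*7*.78])
print("disc",f([*p[:2],p[2]-31.7]),"rim",f([538,-162,132]),"base",f([538,-162,52]),"per 10mm x,y",f([548,-162,132])-f([538,-162,132]),f([538,-152,132])-f([538,-162,132]))
cv2.imwrite("pics/cv3.png",cv2.resize(big(s,180,110,270,220,7),None,fx=.78,fy=.78))
```

```text
10.2833 [ 537.02298966 -163.05494763  179.33836729] 14.958831588985202 [-3.68960779e-03  8.50485091e-04 -9.99992832e-01]
disc [198. 323.] rim [205. 355.] base [226. 502.] per 10mm x,y [-3. 14.] [24.  0.]
```

View pics/cv3.png

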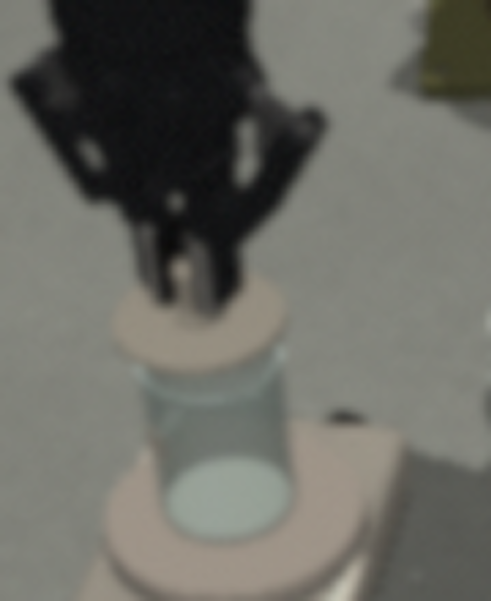

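The cover disc is centred at about (201,321) and the beaker rim at about (211,359). Against the predictions (197,317) and (205,355), the cover is centred within about 2 mm. I correct (+1,+1.5) and lower.

Emit:
move_arm --plan '[[[1,1,-5,0,0,0,255],[1,1,-9,0,0,0,255],[1,1,-12,0,0,0,255],[1,1,-13,0,0,0,255],[1,1,-13,0,0,0,255],[1,1,-13,0,0,0,255]]]'

```text
clock: 10.83
tool_pos: [538.8, -161.9, 168.3]
orientation: [[-0.0, 0.407, 0.913], [0.0, 0.913, -0.407], [-1.0, -0.0, -0.0]]
contact_force: [-0.5, 0.5, 0.0]
finger_gap: 14.6
```

Emit:
move_arm --plan '[[[0,0,-2,0,0,0,255],[0,0,-3,0,0,0,255],[0,0,-4,0,0,0,255],[0,0,-5,0,0,0,255],[0,0,-5,0,0,0,255],[0,0,-5,0,0,0,255]]]'

```text
clock: 11.33
tool_pos: [538.9, -161.7, 163.7]
orientation: [[0.0, 0.407, 0.914], [-0.0, 0.914, -0.407], [-1.0, -0.0, 0.0]]
contact_force: [-1.3, 1.2, 2.5]
finger_gap: 14.9
```

Emit:
move_arm --plan '[[[0,0,-1,0,0,0,245],[0,0,-1,0,0,0,225],[0,0,-1,0,0,0,205],[0,0,-1,0,0,0,180],[0,0,-1,0,0,0,150],[0,0,-1,0,0,0,120],[0,0,-1,0,0,0,120],[0,0,-1,0,0,0,120]]]'

```text
clock: 12.0
tool_pos: [538.8, -161.7, 162.0]
orientation: [[-0.0, 0.407, 0.914], [0.0, 0.914, -0.407], [-1.0, -0.0, -0.0]]
contact_force: [-0.2, -1.1, -0.5]
finger_gap: 45.1
```

Emit:
move_arm --plan '[[[0,0,5,0,0,0,120],[0,0,15,0,0,0,120],[0,0,40,0,0,0,120],[0,0,70,0,0,0,120],[0,0,80,0,0,0,120],[-5,-30,80,0,0,0,60],[-15,-65,80,0,0,0,0],[-30,-105,80,0,0,0,0],[-45,-140,70,0,0,0,0],[-60,-175,50,0,0,0,0]]]'

```text
clock: 12.83
tool_pos: [480.3, -338.7, 215.9]
orientation: [[0.006, 0.406, 0.914], [-0.005, 0.914, -0.406], [-1.0, -0.002, 0.007]]
contact_force: [0.6, -0.5, -0.3]
finger_gap: 85.6
```

Run:
```python
from h import *
o=r.get_obs();p=o['tool_pos'];print(o['clock'],p,o['contact_force'])
t=r.camera("top");s=r.camera("scene");cv2.imwrite("pics/all4.png",np.hstack([big(t,310,170,400,280,4.4),big(s,180,130,270,240,4.4)]))
```

```text
12.8333 [ 480.33121116 -338.67824464  215.85717011] [ 0.6436726  -0.48722771 -0.26554776]
```

View pics/all4.png

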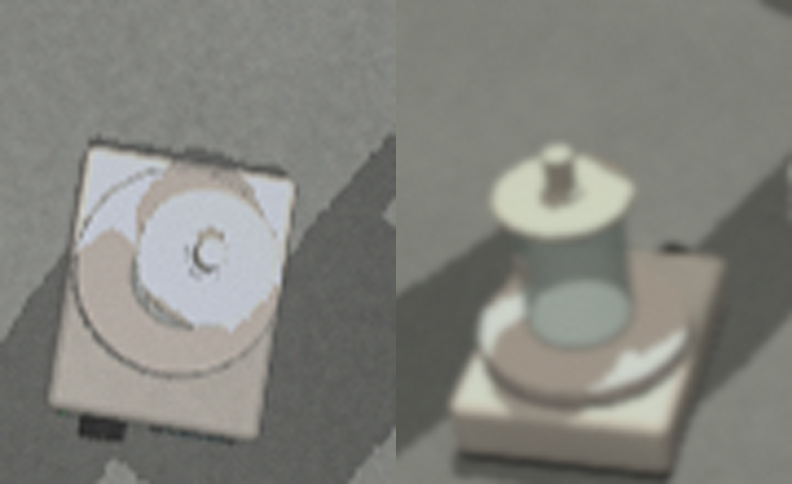

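The cover is flat and centred on the beaker: cover centre (208,259) in the top crop, and in the scene crop its 562 matches the 562 expected from the beaker base. Next is the clear small beaker.

Emit:
move_arm --plan '[[[-20,-22,-20,0,0,0,0],[-40,-44,-40,0,0,0,0],[-55,-63,-60,0,0,0,0],[-55,-63,-90,0,0,0,0],[-55,-63,-110,0,0,0,0],[-55,-63,-110,0,0,0,0],[-55,-63,-110,0,0,0,0]]]'

```text
clock: 13.52
tool_pos: [424.1, -397.7, 102.4]
orientation: [[-0.002, 0.407, 0.914], [0.002, 0.914, -0.407], [-1.0, 0.001, -0.002]]
contact_force: [0.9, -0.2, 0.4]
finger_gap: 85.4
```

Run:
```python
from h import *
o=r.get_obs();p=o['tool_pos'];print(o['clock'],p,o['contact_force'])
print("cover",plane("top",(310+208.5/4.4,170+259/4.4),138))
s=r.camera("scene");t=r.camera("top");cv2.imwrite("pics/sb1.png",np.hstack([big(s,90,120,180,210,4.4),big(t,400,240,490,330,4.4)]))
f=lambda X:np.round([(proj("scene",X)[0]-90)*4.4,(proj("scene",X)[1]-120)*4.4])
print("tips",f([*p[:2],p[2]-10]),"rim",f([425,-402,58]))
```

```text
13.5167 [ 424.07915815 -397.67450102  102.4308645 ] [ 0.93840828 -0.19798311  0.36608989]
cover [ 535.73555212 -165.28320694]
tips [187. 183.] rim [194. 232.]
```

View pics/sb1.png

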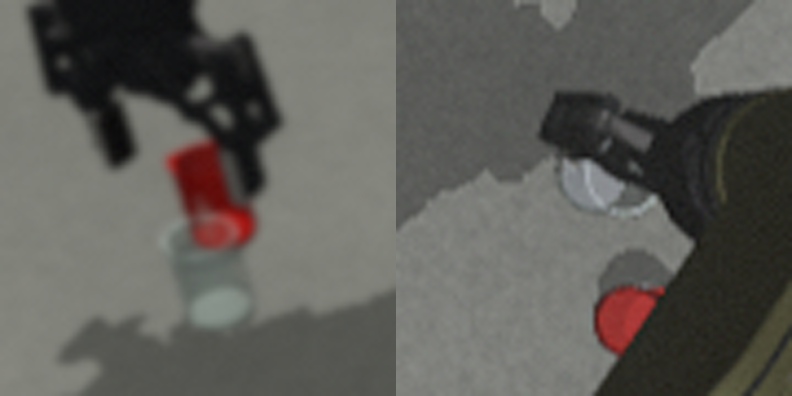

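The fingertips straddle the clear beaker: tip midpoint about (180,172), rim at (200,237). The red one at (205,200) is behind, and in the top crop it is clear of the fingers. I nudge (+4,+2) and descend.

Emit:
move_arm --plan '[[[4,2,-5,0,0,0,0],[4,2,-30,0,0,0,0],[4,2,-50,0,0,0,0],[4,2,-62,0,0,0,0],[4,2,-66,0,0,0,0],[4,2,-66,0,0,0,0],[4,2,-66,0,0,0,0]]]'

```text
clock: 14.2
tool_pos: [429.3, -397.0, 37.9]
orientation: [[0.001, 0.406, 0.914], [-0.001, 0.914, -0.406], [-1.0, -0.001, 0.002]]
contact_force: [-0.1, 0.0, -0.1]
finger_gap: 85.7
```

Emit:
move_arm --plan '[[[0,0,0,0,0,0,60],[0,0,0,0,0,0,90],[0,0,0,0,0,0,110],[0,0,0,0,0,0,130],[0,0,0,0,0,0,150],[0,0,0,0,0,0,200],[0,0,0,0,0,0,255],[0,0,0,0,0,0,255],[0,0,0,0,0,0,255]]]'

```text
clock: 14.95
tool_pos: [428.6, -397.0, 37.7]
orientation: [[0.001, 0.407, 0.914], [-0.001, 0.914, -0.407], [-1.0, -0.001, 0.001]]
contact_force: [-0.8, 0.2, 6.5]
finger_gap: 40.8
```

Emit:
move_arm --plan '[[[0,0,15,0,0,0,255],[0,0,45,0,0,0,255],[0,0,80,0,0,0,255],[0,0,120,0,0,0,255],[0,0,160,0,0,0,255],[2,10,190,0,0,0,255],[8,35,200,0,0,-5,255],[15,65,200,0,0,-10,255],[23,100,200,0,0,-15,255],[31,135,200,0,0,-20,255]]]'

```text
clock: 15.78
tool_pos: [459.2, -260.6, 237.2]
orientation: [[0.001, 0.699, 0.715], [-0.0, 0.715, -0.699], [-1.0, 0.0, 0.001]]
contact_force: [1.0, 0.6, 0.6]
finger_gap: 40.6
```

Emit:
move_arm --plan '[[[8,35,0,0,0,-5,255],[16,70,0,0,0,-10,255],[24,105,0,0,0,-15,255],[32,140,0,0,0,-20,255],[40,175,0,0,0,-25,255],[48,210,0,0,0,-30,255],[56,245,0,0,0,-35,255],[64,280,0,0,0,-40,255],[70,305,-20,0,0,-40,255],[71,314,-40,0,0,-40,255]]]'

```text
clock: 16.62
tool_pos: [532.3, 56.2, 197.6]
orientation: [[0.005, 0.994, 0.107], [0.002, 0.107, -0.994], [-1.0, 0.005, -0.001]]
contact_force: [0.5, 0.2, -0.6]
finger_gap: 41.0
```

Emit:
move_arm --plan '[[[0,0,-35,0,0,0,255],[0,0,-70,0,0,0,255],[0,0,-100,0,0,0,255],[0,0,-120,0,0,0,255],[0,0,-130,0,0,0,255],[0,0,-130,0,0,0,255],[0,0,-130,0,0,0,255]]]'

```text
clock: 17.2
tool_pos: [530.5, 52.4, 66.9]
orientation: [[-0.001, 0.995, 0.104], [0.0, 0.104, -0.995], [-1.0, -0.001, -0.0]]
contact_force: [0.5, -0.2, 0.4]
finger_gap: 41.2
```

Emit:
move_arm --plan '[[[0,0,-12,0,0,0,255],[0,0,-20,0,0,0,255],[0,0,-25,0,0,0,255],[0,0,-27,0,0,0,255],[0,0,-28,0,0,0,255],[0,0,-28,0,0,0,255]]]'

```text
clock: 17.7
tool_pos: [530.5, 52.4, 39.2]
orientation: [[0.0, 0.995, 0.105], [0.0, 0.105, -0.995], [-1.0, 0.0, 0.0]]
contact_force: [0.5, -0.7, -0.8]
finger_gap: 41.0
```

Run:
```python
from h import *
o=r.get_obs();p=o['tool_pos'];print(o['clock'],p,o['contact_force'])
s=r.camera("scene");cv2.imwrite("pics/sb2.png",big(s,260,130,400,260,4.4))
f=lambda X:np.round([(proj("scene",X)[0]-260)*4.4,(proj("scene",X)[1]-130)*4.4])
print("rim",f([*p[:2],58]),"base",f([*p[:2],0]),"rack centre top",f([542.3,153.2,45]),"rack side mid",f([536.6,103.5,45]),f([530.7,53,0]))
```

```text
17.7 [530.52097551  52.39233535  39.2094609 ] [ 0.48560525 -0.6791321  -0.83833233]
rim [223. 297.] base [220. 376.] rack centre top [410. 328.] rack side mid [317. 322.] [221. 376.]
```

View pics/sb2.png

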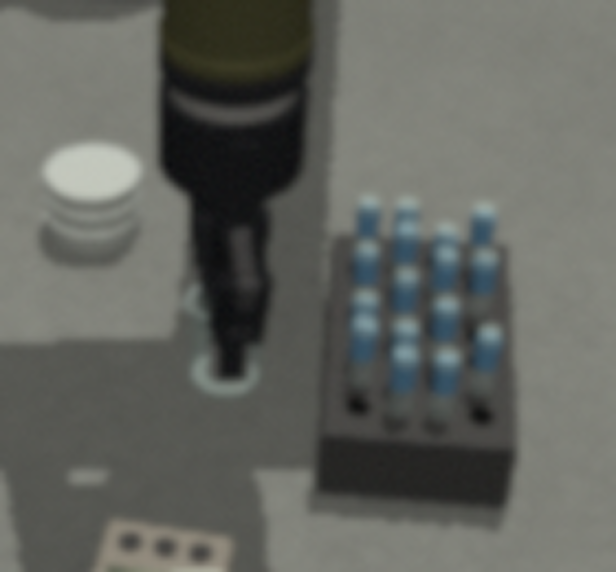

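The beaker base is at about (225,372), as predicted within about 3 mm. The rack's left edge midpoint is at (328,335). I nudge +2 mm in y, set down and release.

Emit:
move_arm --plan '[[[0,2,-1,0,0,0,255],[0,2,-2,0,0,0,255],[0,2,-2,0,0,0,255],[0,2,-2,0,0,0,200],[0,2,-2,0,0,0,130],[0,2,-2,0,0,0,60],[0,2,-2,0,0,0,0],[0,2,-2,0,0,0,0],[0,2,-2,0,0,0,0],[0,2,-2,0,0,0,0]]]'

```text
clock: 18.58
tool_pos: [530.3, 54.4, 36.8]
orientation: [[-0.0, 0.995, 0.105], [-0.0, 0.105, -0.995], [-1.0, -0.0, -0.0]]
contact_force: [-0.1, 0.3, -0.2]
finger_gap: 85.1
```

Emit:
move_arm --plan '[[[0,0,0,0,0,0,0],[0,0,15,0,0,0,0],[0,0,45,0,0,0,0],[0,0,85,0,0,0,0],[0,0,125,0,0,0,0],[0,0,160,0,0,0,0],[0,10,190,0,0,5,0],[1,35,200,0,0,11,0],[3,65,200,0,0,17,0],[5,95,200,0,0,23,0]]]'

```text
clock: 19.42
tool_pos: [536.0, 150.1, 238.8]
orientation: [[0.004, 0.873, 0.488], [0.001, 0.488, -0.873], [-1.0, 0.003, 0.001]]
contact_force: [1.0, 0.8, -0.2]
finger_gap: 85.6
```

Emit:
move_arm --plan '[[[5,35,0,0,0,6,0],[10,70,0,0,0,12,0],[15,105,0,0,0,18,0],[20,140,0,0,0,24,0],[25,175,0,0,0,30,0],[30,210,0,0,0,36,0],[35,233,-30,0,0,41,0],[35,233,-65,0,0,41,0],[35,233,-90,0,0,41,0],[35,233,-90,0,0,41,0]]]'

```text
clock: 20.25
tool_pos: [566.1, 380.8, 139.9]
orientation: [[-0.011, 0.341, 0.94], [-0.007, 0.94, -0.341], [-1.0, -0.01, -0.008]]
contact_force: [-1.3, -0.7, -0.9]
finger_gap: 85.5
```

Run:
```python
from h import *
o=r.get_obs();p=o['tool_pos'];print(o['clock'],p,o['contact_force'],o['orientation'][:,1])
s=r.camera("scene");t=r.camera("top");cv2.imwrite("pics/t5.png",t);a=big(s,410,120,500,240,5);b=big(t,180,180,270,280,4.4);b=np.pad(b,((0,600-440),(0,0),(0,0)))
cv2.imwrite("pics/b1.png",np.hstack([a,b])[:600,:800])
f=lambda X:np.round([(proj("scene",X)[0]-410)*5,(proj("scene",X)[1]-120)*5])
print("tips",f([*p[:2],p[2]-6]),"cap",f([571,383,95]))
```

```text
20.25 [566.08266751 380.81604    139.93819536] [-1.27601398 -0.66491157 -0.94243002] [ 0.34075213  0.94010011 -0.00998833]
tips [262. 300.] cap [247. 376.]
```

View pics/b1.png

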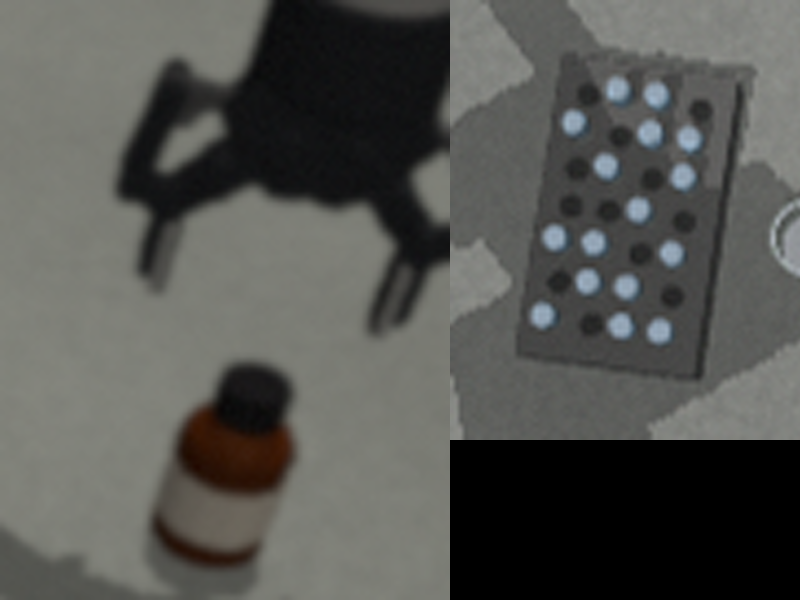

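The bottle cap (256,383) sits under the middle of the tips (267,308), and the offsets match the prediction. The small beaker stands at the rack's right side in the top crop. I descend.

Emit:
move_arm --plan '[[[0,1,-20,0,0,0,0],[0,1,-45,0,0,0,0],[0,1,-70,0,0,0,0],[0,1,-85,0,0,0,0],[0,1,-94,0,0,0,0],[0,1,-94,0,0,0,0],[0,1,-94,0,0,0,0]]]'

```text
clock: 20.93
tool_pos: [571.6, 383.7, 54.7]
orientation: [[0.002, 0.342, 0.94], [0.001, 0.94, -0.342], [-1.0, 0.002, 0.002]]
contact_force: [1.7, -0.3, -0.4]
finger_gap: 85.3
```

Emit:
move_arm --plan '[[[0,0,0,0,0,0,60],[0,0,0,0,0,0,80],[0,0,0,0,0,0,100],[0,0,0,0,0,0,120],[0,0,0,0,0,0,180],[0,0,0,0,0,0,255],[0,0,0,0,0,0,255],[0,0,0,0,0,0,255]]]' --grip_force 35

```text
clock: 21.6
tool_pos: [571.8, 384.6, 55.2]
orientation: [[0.004, 0.342, 0.94], [0.003, 0.94, -0.342], [-1.0, 0.004, 0.003]]
contact_force: [0.5, 1.9, 5.4]
finger_gap: 51.0
```

Emit:
move_arm --plan '[[[0,0,15,0,0,0,255],[0,0,40,0,0,0,255],[0,0,75,0,0,0,255],[0,0,110,0,0,0,255],[2,-15,130,0,0,0,255],[6,-40,130,0,0,0,255],[11,-70,130,0,0,0,255],[16,-105,130,0,0,0,255],[21,-140,130,0,0,0,255],[27,-180,130,0,0,0,255]]]'

```text
clock: 22.43
tool_pos: [596.8, 202.7, 183.2]
orientation: [[-0.0, 0.34, 0.94], [0.0, 0.94, -0.34], [-1.0, 0.0, -0.0]]
contact_force: [0.6, -0.4, -2.5]
finger_gap: 50.8
```

Emit:
move_arm --plan '[[[6,-38,0,0,0,0,255],[12,-76,0,0,0,0,255],[18,-114,0,0,0,0,255],[24,-152,0,0,0,0,255],[30,-190,0,0,0,0,255],[36,-228,0,0,0,0,255],[42,-266,0,0,0,0,255],[48,-304,0,0,0,0,255],[54,-342,0,0,0,0,255],[58,-370,0,0,0,0,255]]]'

```text
clock: 23.27
tool_pos: [655.4, -170.1, 183.1]
orientation: [[0.0, 0.343, 0.939], [-0.001, 0.939, -0.343], [-1.0, -0.001, 0.001]]
contact_force: [1.0, 0.1, -1.9]
finger_gap: 50.7
```

Emit:
move_arm --plan '[[[1,-13,-20,0,0,0,255],[1,-13,-55,0,0,0,255],[1,-13,-85,0,0,0,255],[1,-13,-100,0,0,0,255],[1,-13,-105,0,0,0,255],[1,-13,-105,0,0,0,255],[1,-13,-105,0,0,0,255]]]'

```text
clock: 23.85
tool_pos: [656.9, -179.7, 78.7]
orientation: [[0.001, 0.342, 0.94], [-0.0, 0.94, -0.342], [-1.0, -0.0, 0.001]]
contact_force: [0.0, -0.1, -1.8]
finger_gap: 50.8
```

Run:
```python
from h import *
o=r.get_obs();p=o['tool_pos'];print(o['clock'],p,o['contact_force'],o['finger_gap'])
s=r.camera("scene");cv2.imwrite("pics/b2.png",big(s,165,120,285,250,4.4))
f=lambda X:np.round([(proj("scene",X)[0]-165)*4.4,(proj("scene",X)[1]-120)*4.4])
print("base",f([*p[:2],p[2]-55.2]),"plate",f([538,-161,52]),"back edge mid",f([602.2,-171.2,40]))
```

```text
23.85 [ 656.93133336 -179.67283624   78.66293602] [ 0.0223711  -0.14935777 -1.75516056] 50.829828639542534
base [193. 555.] plate [250. 361.] back edge mid [219. 457.]
```

View pics/b2.png

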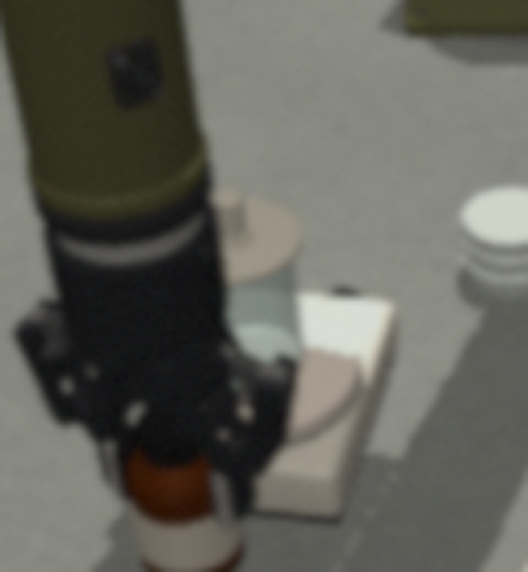

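The bottle hangs in front of (behind, in stirrer terms) the stirrer near (190,560), as predicted (193,555). I lower it.

Emit:
move_arm --plan '[[[0,0,-10,0,0,0,255],[0,0,-17,0,0,0,255],[0,0,-20,0,0,0,255],[0,0,-21,0,0,0,255],[0,0,-22,0,0,0,255],[0,0,-23,0,0,0,255],[0,0,-23,0,0,0,255],[0,0,-23,0,0,0,255]]]'

```text
clock: 24.57
tool_pos: [656.3, -179.6, 55.3]
orientation: [[0.0, 0.342, 0.94], [-0.0, 0.94, -0.342], [-1.0, 0.0, 0.0]]
contact_force: [-1.2, 1.5, -0.6]
finger_gap: 50.7
```

Emit:
move_arm --plan '[[[0,0,-1,0,0,0,255],[0,0,-1,0,0,0,255],[0,0,-1,0,0,0,200],[0,0,-1,0,0,0,130],[0,0,-1,0,0,0,60],[0,0,-1,0,0,0,0],[0,0,-1,0,0,0,0],[0,0,-1,0,0,0,0],[0,0,-1,0,0,0,0],[0,0,-1,0,0,0,0]]]'

```text
clock: 25.4
tool_pos: [656.4, -179.6, 53.8]
orientation: [[-0.0, 0.342, 0.94], [0.0, 0.94, -0.342], [-1.0, -0.0, -0.0]]
contact_force: [-0.4, 0.8, -0.6]
finger_gap: 85.0
```

Emit:
move_arm --plan '[[[0,0,0,0,0,0,0],[0,0,12,0,0,0,0],[0,0,35,0,0,0,0],[0,0,65,0,0,0,0],[0,0,100,0,0,0,0],[0,0,140,0,0,0,0],[0,0,180,0,0,0,0],[0,-30,200,0,0,0,0],[0,-70,210,0,0,0,0],[-10,-105,215,0,0,0,0]]]'

```text
clock: 26.23
tool_pos: [648.9, -286.0, 274.0]
orientation: [[0.008, 0.339, 0.941], [-0.004, 0.941, -0.339], [-1.0, -0.001, 0.009]]
contact_force: [0.3, -1.0, 0.4]
finger_gap: 85.6
```

Emit:
move_arm --plan '[[[-10,-40,0,0,0,0,0],[-20,-80,0,0,0,0,0],[-30,-120,0,0,0,0,0],[-50,-155,0,0,0,0,0],[-70,-190,0,0,0,0,0],[-90,-220,0,0,0,0,0],[-90,-220,0,0,0,0,0],[-90,-220,0,0,0,0,0]]]'

```text
clock: 26.9
tool_pos: [554.4, -506.9, 269.5]
orientation: [[0.0, 0.346, 0.938], [-0.0, 0.938, -0.346], [-1.0, -0.0, 0.0]]
contact_force: [0.1, 0.5, -0.4]
finger_gap: 85.2
```

Run:
```python
from h import *
o=r.get_obs();print(o['clock'],o['tool_pos'],o['contact_force'])
t=r.camera("top");s=r.camera("scene");cv2.imwrite("pics/t6.png",t)
a=big(t,190,120,390,300,4)[:, :800];cv2.imwrite("pics/fin1.png",cv2.resize(a,(660,594)))
cv2.imwrite("pics/fin2.png",big(s,170,120,400,270,3.4))
```

```text
26.9 [ 554.3980532  -506.88976532  269.50462629] [ 0.13171084  0.53491442 -0.36745845]
```

View pics/fin1.png

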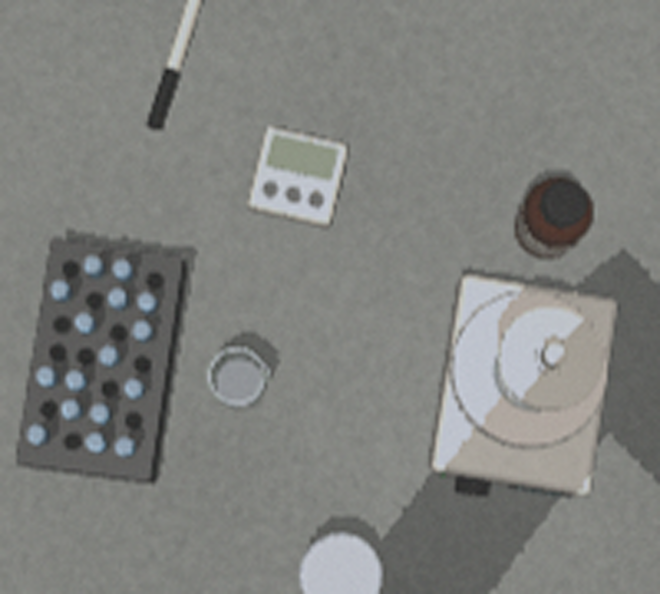

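The final top picture has the small beaker upright at (238,377), the bottle upright with its cap at (565,203), the covered beaker on the plate with its cover at (553,357), and the timer and pen undisturbed. I check these in the fixtures' frames.

Run:
```python
from h import *
P=lambda x,y,z:plane("top",(190+x/3.3,120+y/3.3),z)
def loc(p,o,yaw):
    a=np.radians(yaw);d=p-np.array(o);return np.round([d[0]*np.cos(a)+d[1]*np.sin(a),-d[0]*np.sin(a)+d[1]*np.cos(a)],1)
S=(537.9,-161.1);K=(542.3,153.2)
print("bottle cap",loc(P(565,203,95),S,-9),"bottle base-ish",loc(P(547,228,0),S,-9))
print("SB rim",loc(P(238,377,58),K,-6.6),"base",loc(P(238,380,0),K,-6.6))
print("cover",loc(P(551.5,357,138),S,-9))
a=cv2.imread("pics/top0.png");b=cv2.imread("pics/t6.png")
for n,roi in(("timer",(262,155,298,190)),("dishes",(275,275,310,310)),("pen",(232,100,262,165))):
    print(n,[np.round(cv2.minAreaRect(comps(i.min(2)>125,roi)[0])[0],1) for i in(a,b)])
```

```text
bottle cap [117.4  -2.2] bottle base-ish [117.3  -3.2]
SB rim [  -1.9 -101.7] base [  1.1 -99. ]
cover [-0.1 -3.6]
timer [array([278.8, 171.4]), array([279.5, 172. ])]
dishes [array([292.7, 294.5]), array([290., 292.])]
pen [array([245.7, 123.7]), array([246.5, 132. ])]
```

```bash
python3 -c "
from rig import r
print(r.job_done())"
```

```text
the job is handed in; nothing more can be done
None
```

The bench is set up and the job is handed in, at about 27 s on the robot's clock. The large beaker is on the stirrer plate with the white cover on it. The bottle is behind the stirrer, and the clear small beaker is beside the rack on the stirrer side.

| Item | Last top-camera check | Required |
|---|---|---|
| Cover (on the large beaker) | about 4 mm from the plate centre; scene view showed it centred on the beaker | beaker within 12 mm of the plate centre, cover within 8 mm of the beaker's centre |
| Bottle (stirrer frame) | x about 117 mm, y about -2 to -3 mm | x 106–136, y ±15 |
| Small beaker (rack frame) | x about -2 to +1 mm, y about -99 to -102 mm | x ±15, y -116 to -86 |

- **Upright and gentle:** everything looked upright in the last picture, and I saw no drops or tips. The wrist force readings I saw stayed below about 7 N.
- **Cameras disagreed:** at the cover and the small beaker, the scene camera differed from the top camera by about 7–10 mm in y. The jaws still had room, so I moved part way between the two and the grips closed normally.
- **Bystander check unclear:** the timer matched its starting spot within about 1 px. The colour masks gave centres about 8 px off for the pen and 4 px for the dishes. I put that down to changed shadows, because the arm never went near either one and my reading of the dishes in the last picture matched their starting place.
- **Not viewed:** the final scene-camera picture hit the 16-picture limit.

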